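Eject and catch a water-filter cartridge

ROBOT

A 6-joint arm with a two-finger parallel gripper is mounted at the origin on the work surface. World frame = base frame: x ahead of the robot, y to its left, z up, the work surface at z = 0. Lengths are in m, angles in rad, forces in N, time in s.
With the tool pointing down it reaches from about 0.3 to 0.875 m from the base axis. Payload 6.4 kg.
Tool frame: the origin (TCP) lies at the very end of the fingers, on their centre line; the grasp point (between the pads) lies pinch_z behind it (pinch_z is the distance from the TCP to the grasp point, in m); z points along the fingers, y is the line along which they close (so a half turn about z gives the same grasp; the last joint's range is limited). The gripper opens to 88 mm and grips with 3 to 60 N. Pads are 18 mm wide; open, the fingers measure 123 mm over their backs; the gripper's body (75 mm by 187 mm) begins 45 mm behind the grasp point.
Start: joints at [0.912, 0.181, 1.607, -0, 1.354, -0.206], TCP at [0.252, 0.517, 0.239] pointing down, gripper open.
Joint ranges: [-2.99, 2.99], [-0.89, 2.07], [0.3, 2.58], [-1.14, 4.28], [0, 2.63], [-3.12, 3.12]. Speed limits (rad/s): [2.57, 2.57, 3.01, 3.14, 3.14, 3.14].

INTERFACE

Orientations are given as a unit quaternion [x, y, z, w].
In Python, from workcell import sense, read_camera, finish_job, pinch_z gives the robot as it stands.
- The arm moves only by the shell command python3 -m inch 'ROWS' [FORCE]. ROWS is JSON, a list of rows, each a list of 5 numbers: the finger opening in mm, from 0 to 88.1, then the shift along the tool's x, y, z in mm, then the turn about the tool's z in degrees. A call has 1 to 20 rows; each row shifts and turns the commanded pose from where the row before left it, along the tool's axes as they then stand; what a row does not reach is not made up. A row lasts 1/8 s, in which the tool goes at most 62.5 mm and 10.7 degrees, less where a joint would pass 70% of its speed; a pose out of reach is approached as far as the arm can. A call is refused whole if a number of a shift passes 62.5 or a number of a turn 10.7, either way. A call with a gripper value outside its range is refused whole. The fingers move at their own pace and stop on an object; FORCE is the grip in N (left out, the last holds). Time passes only in rows, so rows that do not move let the fingers close. It gives the time, the measured TCP pose, the force, the opening and the grip force at its end, in the units of the state.
- sense(): the state, without advancing time (a new reading comes with each control period).
- read_camera(name): name is "scene" or "top" or "wrist"; returns a dict with "pixels" (384x512x3 uint8, red, green, blue), "range_z" (384x512 float32, m along the optical axis (not along the pixel's ray), 0 where there is no reading), "vfov" (degrees; the focal length in pixels is half the picture's height over the tangent of half this angle, whatever the lens; pixels are square), "cx", "cy" (the principal point, pixels), "dist" ([k1, k2, p1, p2, k3] as OpenCV has them; the pictures are not rectified), "cam_to_world" (4x4, takes a point from camera to world coordinates). Camera axes: x right, y down, z forward; pixel columns grow to the right and rows downward; lengths in m; the calibration is good to about 2 mm. A picture is of the moment at which its call begins.
- finish_job(): hands the job in; it is judged then, once.
The state is a dict: "clock": time; "joints": joint angles; "dq": joint speeds; "effort": joint torques, N m; "tcp_pos": TCP position; "eef_rot": TCP orientation; "wrist_force": force on the tool from outside, world axes, zero at the start; "moment": the same for the moment, N m; "opening": finger opening in m; "grip_force": force on a finger pad.
Only numpy, scipy, OpenCV 4.12 (cv2) and the standard library are available. Lean on these libraries where they do the work, as an engineer would, in place of code of your own. Each camera call takes 0.05 s, during which the arm holds its last target. There are 200 camera calls.

TASK

The softener cartridge in the coffee bar's two-bay water-filter unit is due for a change: it is the one with a fin for a grip along its top and down its end, not the ribbed one with a round knob. Push the eject button beside its bay right down with one finger and, with the button still down, catch the cartridge against the other finger as it springs forward, so that it comes to rest sticking out of its bay by about one to three finger widths and does not slide out onto the counter. Finish like that, one finger holding the button down and the other still stopping the cartridge; do not pinch, lift or pull it, leave the other cartridge locked in and the things on the counter where they are.

Things in the scene. Friction and masses are not known exactly. Their poses are not given: they have to be found in the camera images.
- unit: Two-bay water-filter unit, fixed. White with steel hood, 205 mm deep, 196 wide. Origin on the counter under the middle of its front edge; x level from its front to its back, y to its left (looking along x), z up. The hood begins 65 mm behind the front, 95 mm high, rising to 125 at the back (gauge on it 140). The counter is clear for 90 mm ahead of the front. A cartridge lies in each bay.
- bay_left (a point): Middle of the front edge of the left bay's floor, 34 mm above the counter. The slippery floor slopes up 12 degrees to the back; the bay is open in front and, for 60 mm, on top, with side walls 8 mm high there. Its button down, a damped spring plate pushes the cartridge forward for 30 mm (5 N falling to 1.5 N), then it slides on by its weight (0.3 to 0.8 N) and drops out unless stopped.
- bay_right (a point): The same for the right bay; the bays' axes lie parallel, 62 mm apart.
- softener_fin (a point): Centre of the fin's upright part (10 mm wide, 28 tall, standing 12 out of the front face) on the cartridge to be ejected; either bay may hold it. x axis to the cartridge's rear, 12 degrees upward, z out of the bay floor. Locked, it lies 2 mm behind the unit's front edge, 54 mm up; on the end the fin spans 40 mm above the counter to above 75, and 2 mm less per 10 mm come out.
- softener: The softener cartridge: white flat-sided casing 150 mm long, 48 wide, 38 tall, about 0.45 kg, lying along its bay. The grey grip fin (10 mm wide, 12 high) runs back 56 mm along the top from the front end and down the front face, rounding the corner. Origin at the centre of its underside, axes as for its fin.
- sediment_knob (a point): Centre of the round knob (23 mm across, 12 mm long) on the front end of the other cartridge, of the same size, with a ribbed top and no fin; it stays locked in.
- button_left (a point): Centre of the top of the left bay's eject button: a black round cap 20 mm across on the shoulder left of the bay, 47 mm left of the bay's axis, 57 mm above the counter and 14 mm proud of the shoulder; nothing within 20 mm of it is higher than the pressed cap, but the cartridge. z axis along its travel, outward, 12 degrees from vertical, leaning to the unit's front.
- button_right (a point): The same for the right bay: 47 mm right of that bay's axis.
- eject_left (a joint): Travel of the left eject button, 0 up, 0.010 m right down; spring return, 0.5 N at the top, 2 N right down. The latch lets the left bay's cartridge go at 6 to 7 mm.
- eject_right (a joint): The same for the right button and the right bay.
- pitcher: Steel milk pitcher with side handle, 84 mm wide, 100 mm tall; loose, not needed. Origin at the centre of its underside.
- dosing_cup: Black dosing cup, 58 mm wide, 55 mm tall; loose, not needed. Origin at the centre of its underside.
- tamper: Steel tamper standing on its 58 mm base, 84 mm tall; loose, not needed. Origin at the centre of its underside.
- leveller: Black puck-shaped levelling tool, 62 mm wide, 42 mm tall; loose, not needed. Origin at the centre of its underside.
- espresso_cup: White espresso cup with handle, 64 mm wide, 60 mm tall; loose, not needed. Origin at the centre of its underside.
- tablet_tub: White screw-top tub of cleaning tablets, 68 mm wide, 85 mm tall; loose, not needed. Origin at the centre of its underside.
There are look-alikes about, which are no part of the job. What is shaped like the softener but yellow is not meant.

How it is judged:
By the outcome, as a careful person would: the job done as asked, in the order asked, and still so for the second after the job is handed in, while the arm keeps its last pose, push and grip.
It also fails if it takes over 32 s, if anything falls off the work surface, if the arm or the gripper's body presses on something with over 40 N, if the wrist force passes 120 N, or if a joint passes its speed limit or range.

## Working session

There is one attempt and no reset: what is moved stays moved. The work goes in short steps, Python scripts to look and compute and a shell command to move; the robot and the scene stay as the last step left them, time stands still between calls to the robot, and variables do not carry over. Pictures are saved under pics/ and viewed, at most 10 in all, crops included, and the job is handed in when it is done.

```bash
mkdir -p pics
cat > h.py <<'E'
import numpy as np,cv2,pickle
from workcell import *
def shot(n,save):
    c=read_camera(n); pickle.dump(c,open(save+'.pkl','wb')); cv2.imwrite('pics/'+save+'.png',c['pixels'][:,:,::-1]); return c
def load(s): return pickle.load(open(s+'.pkl','rb'))
def K(c):
    f=192/np.tan(np.radians(c['vfov']/2)); return np.array([[f,0,c['cx']],[0,f,c['cy']],[0,0,1.]])
def world(c,px,z=None):
    px=np.array(px,float).reshape(-1,2)
    n=cv2.undistortPoints(px.reshape(-1,1,2),K(c),np.array(c['dist'])).reshape(-1,2)
    d=np.array([c['range_z'][int(round(v)),int(round(u))] for u,v in px])
    p=np.c_[n*d[:,None],d]; T=np.array(c['cam_to_world']); return p@T[:3,:3].T+T[:3,3]
def crop(c,x0,y0,x1,y1,s,name):
    cv2.imwrite('pics/'+name+'.png',cv2.resize(c['pixels'][y0:y1,x0:x1,::-1],None,fx=s,fy=s,interpolation=cv2.INTER_CUBIC))
E
python3 -c "
from h import *
a=shot('scene','s0');b=shot('top','t0')
cv2.imwrite('pics/both.png',cv2.resize(np.vstack([a['pixels'],b['pixels']])[:,:,::-1],(400,600)))
print(sense(),pinch_z)"
```

```text
{'clock': 0.1, 'joints': array([ 9.11699402e-01,  1.81489036e-01,  1.60783895e+00,  1.89463685e-07,
        1.35377237e+00, -2.06319090e-01]), 'dq': array([ 0.00119027, -0.00164191, -0.00206392, -0.00110245,  0.00089279,
       -0.00036364]), 'effort': array([ 7.67217944e-05, -4.34818232e+01, -3.42693794e+01,  7.03498791e-02,
        3.40140739e-02, -8.30928968e-06]), 'tcp_pos': array([0.25125891, 0.51670483, 0.23792106]), 'eef_rot': array([ 2.24460011e-01,  9.74483009e-01, -6.84329516e-04, -3.16195535e-04]), 'wrist_force': array([ 0.65566223, -0.24187237, -0.48424835]), 'moment': array([ 0.02981432, -0.02059813,  0.00782947]), 'grip_force': 0.0, 'opening': 0.08826767557564462} 0.0187
```

View pics/s0.png

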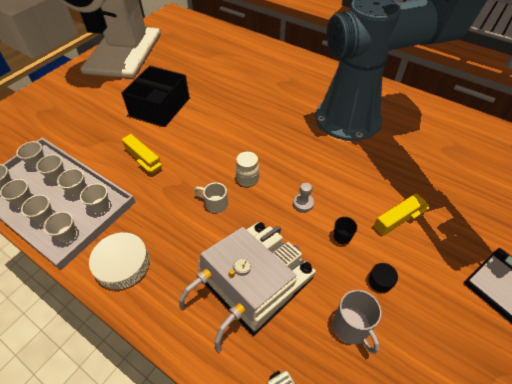

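View pics/t0.png

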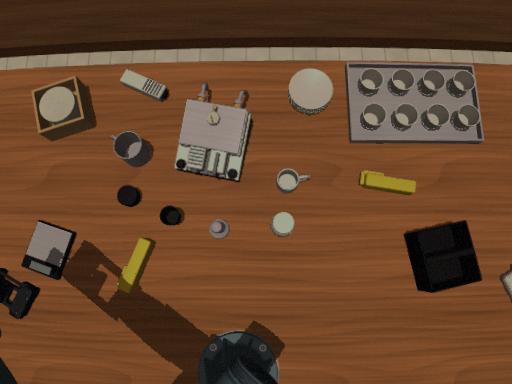

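```bash
python3 -c "
from h import *
c=load('t0');crop(c,165,110,265,185,8,'t0c')
T=c['cam_to_world'];print(np.round(T,3),c['vfov'])
c=load('s0');crop(c,190,210,330,315,5,'s0c')"
```

```text
[[ 1.000e-03 -9.820e-01  1.870e-01  3.060e-01]
 [-1.000e+00  3.000e-03  2.100e-02 -6.700e-02]
 [-2.200e-02 -1.870e-01 -9.820e-01  1.142e+00]
 [ 0.000e+00  0.000e+00  0.000e+00  1.000e+00]] 52.928847148573624
```

View pics/t0c.png

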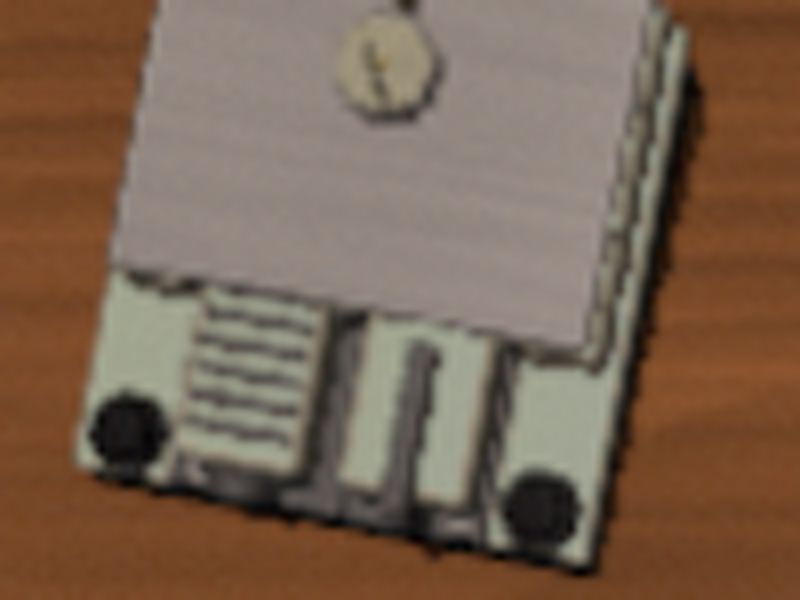

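View pics/s0c.png

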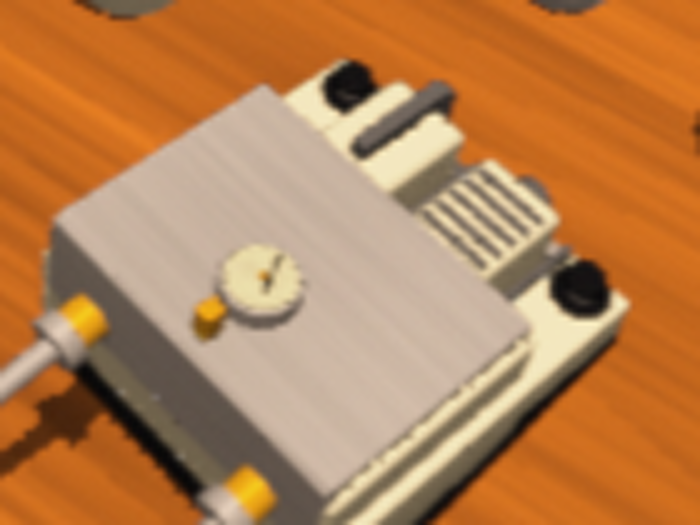

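```bash
python3 -c "
from h import *
c=load('t0')
g=lambda u,v:(165+u/8-.44,110+v/8-.44)
n=['BL','BR','fintopfront','fintopback','softFL','softFR','shoulderFR','gauge']
p=world(c,[g(127,422),g(541,505),g(398,505),g(424,350),g(350,480),g(462,495),g(585,545),g(385,65)])
for a,b in zip(n,p):print(a,np.round(b,4))
d=p[0]-p[1];print(np.linalg.norm(d),'yaw',np.degrees(np.arctan2(-d[0],d[1])))
# blob centroid of black caps by depth
P=lambda s:0
c2=load('s0');g2=lambda u,v:(190+u/5-.4,210+v/5-.4)
for a,q in [('BL',(582,285)),('BR',(350,83)),('fin corner',(440,92)),('finback',(362,146)),('gauge',(262,278))]:
  print(a,np.round(world(c2,[g2(*q)])[0],4))
"
```

```text
BL [0.5921 0.1685 0.0574]
BR [0.5606 0.0165 0.0553]
fintopfront [0.5552 0.0654 0.0795]
fintopback [0.6073 0.0553 0.0965]
softFL [0.5666 0.084  0.0705]
softFR [0.5604 0.0434 0.0725]
shoulderFR [0.5514 0.002  0.0296]
gauge [0.704  0.0682 0.1221]
0.15523676763288904 yaw -11.689848036283678
BL [0.5984 0.1723 0.0608]
BR [0.5678 0.0206 0.0613]
fin corner [0.5624 0.0694 0.0894]
finback [0.6118 0.0572 0.0951]
gauge [0.707  0.0694 0.1278]
```

```bash
python3 -m inch '[[88,-46,-29.7,0,0],[88,-46,-29.7,0,0],[88,-46,-29.7,0,0],[88,-46,-29.7,0,0],[88,-46,-29.7,0,0],[88,-46,-29.7,0,0],[88,-46,-29.7,0,0],[88,-46,-29.7,0,0],[88,-46,-29.7,0,0],[88,-46,-29.7,0,0]]' && python3 -m inch '[[68,0,0,0,10.4],[68,0,0,0,10.4],[68,0,0,0,10.4],[68,0,0,0,10.4],[68,0,0,0,10.4],[68,0,0,0,10.4],[68,0,0,0,10.4],[68,0,0,0,10.4],[68,0,0,0,10.4],[68,0,0,0,10.4],[68,0,0,0,10.4],[68,0,0,0,0]]' && python3 -c "
from h import *
w=shot('wrist','w1');print(np.round(w['cam_to_world'],3),sense()['joints'])
cv2.imwrite('pics/w1.png',cv2.resize(w['pixels'][:,:,::-1],(800,600)))"
```

```text
clock: 1.35
tcp_pos: [0.5357, 0.0471, 0.2384]
eef_rot: [0.225, 0.974, 0.0, -0.0]
wrist_force: [0.3, 1.2, -0.6]
opening: 0.088
grip_force: 0.0
clock: 2.85
tcp_pos: [0.535, 0.0488, 0.2384]
eef_rot: [0.94, 0.34, -0.0, -0.0]
wrist_force: [-0.7, -0.5, 0.6]
opening: 0.0682
grip_force: 0.0
[[ 0.639 -0.737 -0.22   0.591]
 [-0.769 -0.613 -0.183  0.097]
 [ 0.001  0.286 -0.958  0.384]
 [ 0.     0.     0.     1.   ]] [-1.30111388e-01  9.73045270e-02  1.70167739e+00 -1.21734143e-06
  1.34328878e+00  7.44777607e-01]
```

View pics/w1.png

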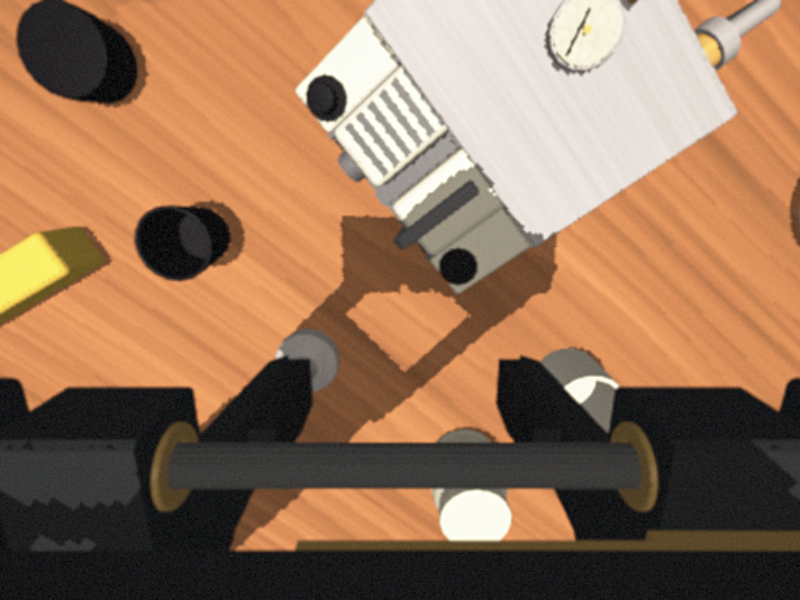

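```bash
cat > m.py <<'E'
from h import *
w=load('w1');s=1.5625
g=lambda u,v:(u/s-.2,v/s-.2)
n=['BL','BR','fin front top','fin back','knob','LFtip','RFtip','softFL','softFR','frontcornerR','frontcornerL','gauge']
q=[(324,98),(459,266),(410,235),(470,190),(352,165),(300,372),(510,372),(400,213),(436,250),(462,287),(302,93),(588,30)]
P=dict(zip(n,world(w,[g(*a) for a in q])))
d=P['BL']-P['BR'];yaw=np.arctan2(-d[0],d[1]);print(np.linalg.norm(d),np.degrees(yaw))
xu=np.array([np.cos(yaw),np.sin(yaw)]);yu=np.array([-xu[1],xu[0]])
mid=(P['BL']+P['BR'])[:2]/2
for k in P: print(k,np.round(P[k],4),'u rel buttons',np.round([(P[k][:2]-mid)@xu,(P[k][:2]-mid)@yu],4))
# front edge profile: depth points in unit frame
v,u=np.mgrid[40:300:1,150:400:1];px=np.c_[u.ravel(),v.ravel()];A=world(w,px)
U=np.c_[(A[:,:2]-mid)@xu,(A[:,:2]-mid)@yu,A[:,2]]
for lo,hi in [(-.094,-.06),(.06,.094)]:
  m=(U[:,1]>lo)&(U[:,1]<hi)&(U[:,0]>-.05)&(U[:,0]<.03)
  for zl,zh in [(.025,.04),(.04,.05),(.05,.062)]:
    k=m&(U[:,2]>zl)&(U[:,2]<zh)
    if k.sum(): print(lo,zl,k.sum(),np.round(np.percentile(U[k],[2,50,98],axis=0),4).tolist())
m=(abs(U[:,1]+.031)<.004)&(U[:,2]>.03)&(U[:,0]<.03);i=np.argsort(U[m][:,0])[::4];print(np.round(U[m][i],3)[:25].tolist())
E
python3 m.py
```

```text
0.15092159270233324 -10.705425155366614
BL [0.5936 0.1692 0.0577] u rel buttons [-0.      0.0755]
BR [0.5656 0.0209 0.0578] u rel buttons [-0.     -0.0755]
fin front top [0.5625 0.0673 0.0857] u rel buttons [-0.0116 -0.0305]
fin back [0.6098 0.0573 0.096 ] u rel buttons [ 0.0367 -0.0315]
knob [0.5718 0.1273 0.0649] u rel buttons [-0.0136  0.0302]
LFtip [0.5193 0.0824 0.2492] u rel buttons [-0.0568 -0.0236]
RFtip [0.5646 0.0279 0.2491] u rel buttons [-0.0023 -0.0688]
softFL [0.5686 0.0813 0.0743] u rel buttons [-0.0082 -0.0156]
softFR [0.565  0.0451 0.0741] u rel buttons [-0.005  -0.0519]
frontcornerR [0.553  0.004  0.0422] u rel buttons [-0.0092 -0.0944]
frontcornerL [0.5863 0.1868 0.0417] u rel buttons [-0.0104  0.0913]
gauge [0.7063 0.0684 0.1256] u rel buttons [ 0.1295 -0.0027]
-0.094 0.025 15 [[-0.0161, -0.0902, 0.0376], [-0.0154, -0.0693, 0.0394], [-0.0101, -0.0615, 0.0398]]
-0.094 0.04 733 [[-0.0147, -0.0935, 0.0406], [0.0123, -0.0743, 0.0471], [0.0289, -0.0617, 0.0498]]
-0.094 0.05 252 [[-0.0117, -0.0878, 0.0501], [-0.0018, -0.0779, 0.0567], [0.0295, -0.0686, 0.0594]]
0.06 0.0
[... 194 characters left out ...]
-0.0102, 0.0678, 0.0504], [-0.0009, 0.0766, 0.0569], [0.0288, 0.0857, 0.0593]]
[[-0.066, -0.035, 0.263], [-0.066, -0.034, 0.267], [-0.066, -0.034, 0.268], [-0.065, -0.035, 0.262], [-0.065, -0.034, 0.266], [-0.065, -0.035, 0.26], [-0.065, -0.035, 0.259], [-0.065, -0.033, 0.264], [-0.065, -0.033, 0.265], [-0.065, -0.033, 0.263], [-0.065, -0.033, 0.27], [-0.064, -0.034, 0.257], [-0.064, -0.034, 0.242], [-0.064, -0.035, 0.254], [-0.064, -0.034, 0.258], [-0.064, -0.033, 0.26], [-0.064, -0.033, 0.261], [-0.064, -0.032, 0.268], [-0.064, -0.033, 0.263], [-0.064, -0.032, 0.265], [-0.064, -0.034, 0.253], [-0.064, -0.034, 0.25], [-0.064, -0.031, 0.264], [-0.064, -0.034, 0.245], [-0.064, -0.032, 0.272]]
```

```bash
python3 -m inch '[[72,2.7,-1.7,0,0],[72,0,0,40,0],[72,0,0,40,0],[72,0,0,40,0],[72,0,0,40,0],[72,0,0,8,0],[72,0,0,0,0],[72,0,0,0,0]]' && python3 -c "
from h import *
w=shot('wrist','w2')
cv2.imwrite('pics/w2.png',cv2.resize(w['pixels'][:,:,::-1],(800,600)))"
```

```text
clock: 3.9
tcp_pos: [0.5377, 0.0517, 0.0726]
eef_rot: [0.941, 0.339, 0.001, 0.001]
wrist_force: [-0.1, 0.2, 0.4]
opening: 0.0721
grip_force: 0.0
```

View pics/w2.png

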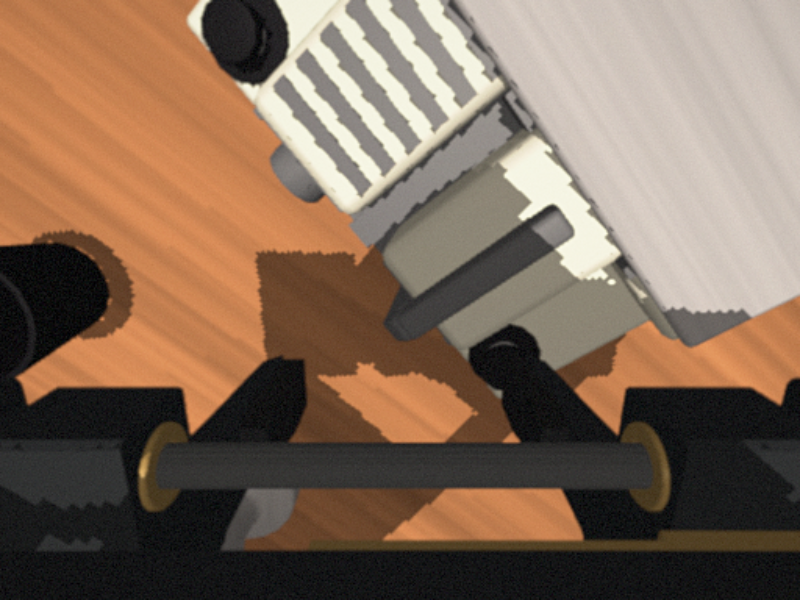

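```bash
python3 -c "
from h import *
w=load('w2');s=1.5625;g=lambda u,v:(u/s-.2,v/s-.2)
for q in [(480,345),(495,340),(510,328),(535,345),(500,365),(515,360),(530,365),(545,372),(398,328),(400,315),(240,38),(300,372),(280,365)]:print(q,np.round(world(w,[g(*q)])[0],4))
s=sense();t=s['tcp_pos'];y=np.array([.639,-.768]);print('B finger c',t[:2]+y*.043,'P',t[:2]-y*.036)
"; python3 -c "
import cv2;a=cv2.imread('pics/w2.png')[290:440,430:630];cv2.imwrite('pics/w2c.png',cv2.resize(cv2.convertScaleAbs(a,alpha=2.5,beta=20),(800,600),interpolation=2))"
```

```text
(480, 345) [0.5605 0.0293 0.0441]
(495, 340) [0.5665 0.0265 0.0455]
(510, 328) [0.5747 0.0261 0.0472]
(535, 345) [0.576  0.0135 0.0486]
(500, 365) [0.5618 0.0226 0.057 ]
(515, 360) [0.57   0.0279 0.0741]
(530, 365) [0.5728 0.0252 0.0792]
(545, 372) [0.5753 0.0239 0.0872]
(398, 328) [0.5549 0.0696 0.082 ]
(400, 315) [0.5594 0.0725 0.0844]
(240, 38) [0.5923 0.1669 0.0579]
(300, 372) [0.5204 0.085  0.0801]
(280, 365) [0.5167 0.0917 0.0775]
B finger c [0.56521042 0.01865442] P [0.51472942 0.07932642]
```

View pics/w2c.png

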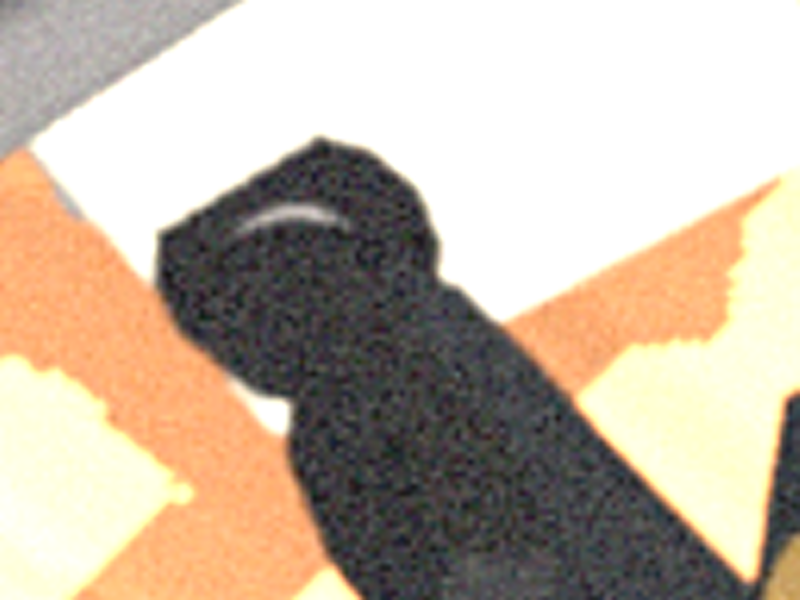

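```bash
python3 -m inch '[[72,0,0,13,0],[72,0,0,3,0],[72,0,0,3,0],[72,0,0,3,0],[72,0,0,3,0],[72,0,0,0,0],[72,0,0,0,0]]' && python3 -c "
from h import *
w=shot('wrist','w3')
cv2.imwrite('pics/w3.png',cv2.resize(w['pixels'][:,:,::-1],(800,600)))"
```

```text
clock: 4.82
tcp_pos: [0.5369, 0.0517, 0.0476]
eef_rot: [0.941, 0.339, 0.0, 0.0]
wrist_force: [-7.4, 1.3, 18.3]
opening: 0.072
grip_force: 10.6
```

View pics/w3.png

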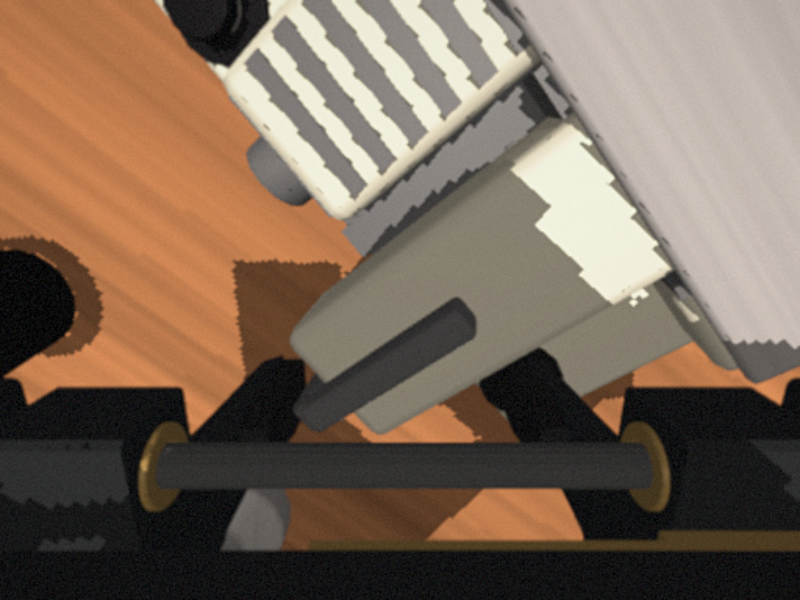

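```bash
python3 -m inch '[[72,0,0,-0.4,0],[72,0,0,0,0],[72,0,0,0,0],[72,0,0,0,0]]'; python3 -c "
from h import *
w=shot('wrist','w4');s=1.5625;g=lambda u,v:(u/s-.2,v/s-.2)
yaw=np.radians(-11.2);xu=np.array([np.cos(yaw),np.sin(yaw)]);yu=np.array([-xu[1],xu[0]]);BR=np.array([.5636,.0188])
O=BR-.014*xu+.078*yu
for n,q in [('cartFR edge',(430,397)),('cartFR2',(575,318)),('edge FL',(300,335)),('edge FR',(372,425)),('fin tip',(310,420)),('finger in',(490,368)),('finger in2',(500,378)),('finger',(540,355)),('finback',(460,310)),('ribFL',(238,70)),('ribFR',(340,205)),('knob',(262,170))]:
  p=world(w,[g(*q)])[0];print(n,np.round(1000*np.r_[(p[:2]-O)@xu,(p[:2]-O)@yu,p[2]],1))
s=sense();print(s['wrist_force'],s['moment'],s['grip_force'],s['opening'],s['tcp_pos'])
"
```

```text
clock: 5.38
tcp_pos: [0.5368, 0.0517, 0.0477]
eef_rot: [0.941, 0.339, 0.0, 0.0]
wrist_force: [-6.5, 0.8, 15.7]
opening: 0.0719
grip_force: 9.1
cartFR edge [ -8.9 -50.4  70.6]
cartFR2 [ 39.4 -51.4  81.3]
edge FL [-28.2 -10.2  66. ]
edge FR [-31.2 -48.3  66.5]
fin tip [-40.  -30.7  76.5]
finger in [ 12.1 -52.   75. ]
finger in2 [  8.8 -72.5  45.2]
finger [ 25.6 -72.6  48.2]
finback [ 17.1 -28.3  86.3]
ribFL [11.  51.2 74.5]
ribFR [ 9.  11.3 75.2]
knob [-3.5 32.9 63.4]
[-5.96909768  0.73146154 15.33574429] [-0.44064148  0.4078406  -0.03414316] 9.095935405930504 0.07176966846486174 [0.53680742 0.05170914 0.04770245]
```

```bash
python3 -c "
from h import *
a=load('w3');b=load('w4');print(np.abs(a['pixels'].astype(int)-b['pixels']).mean(), np.median(abs(a['range_z']-b['range_z'])[190:270,190:300]))
print(finish_job())"
```

```text
3.80912102593316 0.0006153919
the job is handed in; nothing more can be done
None
```

The job is handed in: one finger holds the right-bay eject button fully down, and the other has stopped the softener cartridge about 34 mm forward of its locked position. The sediment cartridge was not touched, and nothing I did brought the arm near the things on the counter.

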